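Fit the round-nose router bit in the collet

ROBOT

A 7-joint arm with a two-finger parallel gripper is mounted at the origin on the work surface. World frame = base frame: x ahead of the robot, y to its left, z up, the work surface at z = 0. Lengths are in mm, angles in rad, forces in N, time in s.
With the tool pointing down it reaches from about 400 to 875 mm from the base axis. Payload 4.4 kg.
Tool frame: the origin (TCP) lies midway between the tips of the shut fingers; the grasp point (between the pads) lies 19 mm behind it (ctrl.grip_point_offset is the distance from the TCP to the grasp point, in mm); z points along the fingers, y is the direction in which the jaws open and shut (so a half turn about z gives the same grasp; the last joint's range is limited). The gripper opens to 85 mm and grips with 20 to 120 N. Pads are 22 mm wide; open, the fingers measure 114 mm over their backs; the gripper's body (76 mm by 85 mm) begins 54 mm behind the grasp point. The pads swing forward as they close: fully open they stand 13 mm farther back than shut.
Start: joints at [1.279, 0.628, 0.038, 1.517, -0.027, 0.996, -0.02], TCP at [145.553, -633.508, 231.313] pointing down, gripper open.
Joint ranges: [-3.06, 3.06], [-0.37, 2.12], [-1.25, 1.32], [0.18, 2.47], [-1.1, 4.24], [0.23, 1.98], [-2.94, 2.94]. Speed limits (rad/s): [2.57, 2.57, 3.14, 3.14, 3.14, 3.14, 3.14].

INTERFACE

Orientations are given as [roll, pitch, yaw] about the fixed x, y, z axes, in that order (R = Rz(yaw) Ry(pitch) Rx(roll)).
In Python, from cell import ctrl, imaging, models gives the robot as it stands. The module is installed in compiled form; this text tells all that it offers.
- The arm moves only by the tool drive_tool, never from a script. Its argument "deltas" is text: rows parted by semicolons, each of 5 numbers parted by spaces: the shift along the tool's x, y, z in m, then the turn about the tool's z in degrees, then the finger opening in m, from 0 to 0.0854. A call has 1 to 12 rows; each row is the pose to reach, as a shift and turn from the pose commanded when the call began, along the tool's axes at that moment; what a row does not reach only later rows make up. A row lasts 1/8 s, in which the tool goes at most 62.5 mm and 10.7 degrees, less where a joint would pass 70% of its speed; a pose out of reach is approached as far as the arm can. A call with a gripper value outside its range is refused whole. The fingers move at their own pace and stop on an object; the grip force is fixed at half the most. Time passes only in rows, so rows that repeat a pose let the fingers close. It gives the time, the measured TCP pose, the force and the opening at its end, in the units of the state.
- ctrl.read_state(): the state, without advancing time (a new reading comes with each control period).
- imaging.get_image(name): name is "side" or "top"; returns a dict with "color" (400x640x3 uint8, red, green, blue), "range_z" (400x640 float32, mm along the optical axis (not along the pixel's ray), 0 where there is no reading), "vfov" (degrees; the focal length in pixels is half the picture's height over the tangent of half this angle, whatever the lens; pixels are square), "cx", "cy" (the principal point, pixels), "extrinsics" (4x4, takes a point from camera to world coordinates). Camera axes: x right, y down, z forward; pixel columns grow to the right and rows downward; lengths in mm; the calibration is good to about 2 mm. A picture is of the moment at which its call begins.
- ctrl.finish_job(): hands the job in, once; it reports no verdict.
Trained networks look in a picture, given as the dict that the camera call returned (one of the last four; its "shot" number tells which), for a name from the list of things; names that differ only in an ending like _2 or _b are one class to them, and where a whole thing is asked for, a point or a joint stands for the part that bears it (a point fixed in the world has none). Each returns a list of dicts, best first, with "score" (0 to 1); they miss things now and then, are a little off and sometimes report something else, mostly with a low value. They report only what shows in the picture. A call takes as long as a camera call. They do not tell look-alikes from the thing itself.
- models.spot_in(picture, thing): "point" ([column, row] in pixels, amid what is visible of it).
- models.landmark_of(picture, thing): "point" ([column, row] in pixels: a listed point, or the origin of a listed thing).
The state is a dict: "clock": time; "qpos": joint angles; "qd": joint speeds; "tau": joint torques, N m; "eef_pos": TCP position; "tool_rot": TCP orientation; "force": force on the tool from outside, world axes, zero at the start; "torque": the same for the moment, N m; "width": finger opening in mm.
Only numpy, scipy, OpenCV 4.12 (cv2) and the standard library are available. Lean on these libraries where they do the work, as an engineer would, in place of code of your own. Each camera call takes 0.05 s, during which the arm holds its last target.

TASK

Take the blue round-nose bit out of the wooden rack and set it, shank down and fully home, into the open collet of the router mounted in the bench. Then turn the collet nut clockwise by its red handle until it stops and the bit is gripped, and let go. Leave the other two bits in the rack.

Things in the scene. Friction and masses are not known exactly. Their poses are not given: they have to be found in the camera images.
- round_bit: The bit to fit: blue head ending in a dome. Origin: centre of its black collar's underside; z runs up the bit. Below: shank, diameter 12 mm, 42 mm long. Above: collar diameter 40 mm, 0-6 mm; neck 16 mm, 6-16 mm; blue cylinder 26 mm (grip here), 16-46 mm; dome to 59 mm. About 130 g. Starts upright in one of the rack's three holes (which one varies), x axis along the row.
- straight_bit: Bystander, stays in the rack: same shank and collar, yellow head with a flat end 57 mm above the origin. The fixed wooden rack is 200 x 64 mm, 50 mm high, with three 19 mm holes 60 mm apart in one row; the bits' collars rest on its top. The bits' flanks across the row are free.
- vee_bit: Bystander, stays in the rack: same shank and collar, green head with a pointed cone, tip 60 mm above the origin.
- collet_mouth (a point): Centre of the collet's upper rim on the nut's vertical axis, 80 mm above the bench; z up. The brass nut is a funnel 38 mm wide at the rim, 23 mm at 21 mm below it; under it three jaws, about 20 mm apart when open. Bore 46 mm deep: a bit is home when its collar rests on the rim, its origin at this point. The router is fixed under the bench by a dark plate 110 mm square.
- handle (a point): Point on the axis of the nut's red handle, an upright round grip 18 mm in diameter, 74 to 122 mm above the bench; the point is at 102 mm. It stands on the end of a flat steel arm (top at 74 mm), 95 mm from the nut's axis, and travels with the nut on a circle about collet_mouth.
- nut (a joint): Angle of the collet nut, rad: 0 fully open, growing as the handle goes clockwise seen from above, 1.5 at its stop. The jaws close evenly, meet the shank near 1.3 and grip it from 1.35 up to the stop. Starts between 0 and 0.2. It stays where it is left; turning takes about 3 N at the handle, more once the jaws grip.
There are look-alikes about, which are no part of the job. What is meant by the round_bit is not pink, and is the larger of those in its own colour.

How it is judged:
By the outcome, as a careful person would: the job done as asked, in the order asked, and still so for the second after the job is handed in, with the robot touching nothing.
It also fails if it takes over 51 s, if anything falls off the work surface, if the arm or the gripper's body presses on something with over 40 N, if the wrist force passes 120 N, or if a joint passes its speed limit or range.

## Working session

There is one attempt and no reset: what is moved stays moved. The work goes in short steps, Python scripts to look and compute and a tool call to move; the robot and the scene stay as the last step left them, time stands still between calls to the robot, and variables do not carry over. Pictures are saved under pics/ and viewed, and the job is handed in when it is done.

Besides the shell and the picture viewer there is one more tool, called after "Request:" as name(argument=value, ...) on one line, values as JSON. drive_tool: Moves the arm, as the interface text tells. Its arguments: {"type":"object","properties":{"deltas":{"type":"string"}},"required":["deltas"]}

```bash
mkdir -p pics
cat > h.py <<'E'
import numpy as np, cv2
from cell import ctrl, imaging, models
def K(p):
    f=200/np.tan(np.radians(p["vfov"])/2); return f,p["cx"],p["cy"]
def w(p,u,v,z=None):
    "pixel -> world by depth, or on plane of height z"
    f,cx,cy=K(p); E=np.array(p["extrinsics"])
    d=np.array([(u-cx)/f,(v-cy)/f,1.0])
    if z is None:
        r=p["range_z"][int(round(v)),int(round(u))]; return E[:3,:3]@(d*r)+E[:3,3]
    D=E[:3,:3]@d; return E[:3,3]+D*(z-E[2,3])/D[2]
def save(p,n): cv2.imwrite("pics/"+n+".png",p["color"][:,:,::-1])
def cloud(p):
    f,cx,cy=K(p);E=np.array(p["extrinsics"]);v,u=np.mgrid[:400,:640];r=p["range_z"]
    P=np.stack([(u-cx)/f*r,(v-cy)/f*r,r],-1)@E[:3,:3].T+E[:3,3]; P[r==0]=np.nan; return P
def ray(p,u,v):
    f,cx,cy=K(p);E=np.array(p["extrinsics"]);d=E[:3,:3]@np.array([(u-cx)/f,(v-cy)/f,1.0]);return E[:3,3],d/np.linalg.norm(d)
def tri(p,a,q,b):
    o1,d1=ray(p,*a);o2,d2=ray(q,*b)
    s=np.linalg.lstsq(np.c_[d1,-d2],o2-o1,rcond=None)[0];A=o1+s[0]*d1;B=o2+s[1]*d2;return (A+B)/2,np.linalg.norm(A-B)
E
python3 - <<'E'
from h import *
np.set_printoptions(precision=1,suppress=True)
print(ctrl.read_state(), ctrl.grip_point_offset)
t=imaging.get_image("top");s=imaging.get_image("side")
for n,p in(("top",t),("side",s)):
    save(p,n+"0");print(n,p["shot"],K(p),np.array(p["extrinsics"]))
    for th in("round_bit","straight_bit","vee_bit","collet_mouth","handle"):
        print(th,[(np.round(d["point"],1),round(d["score"],2)) for d in models.landmark_of(p,th)])
E
```

```text
{'clock': 0.0, 'qpos': array([ 1.3,  0.6,  0. ,  1.5, -0. ,  1. , -0. ]), 'qd': array([-0., -0., -0.,  0., -0.,  0., -0.]), 'tau': array([ -0. , -56.3,   1.2, -19.3,   0. ,   0. ,   0. ]), 'eef_pos': array([ 145.4, -632.9,  230.4]), 'tool_rot': array([-3.1,  0. ,  0.2]), 'force': array([-0.5, -0.1,  0.4]), 'torque': array([ 0. ,  0.1, -0.1]), 'width': 85.42567479761712} 18.700000000000003
top 1 (np.float64(416.755506097645), 328.4471930399949, 191.3465969713785) [[  0.   -1.    0.2 367.8]
 [ -1.   -0.    0.  -29.1]
 [  0.   -0.2  -1.  762.4]
 [  0.    0.    0.    1. ]]
round_bit [(array([450.9, 279. ]), 0.8), (array([475.5, 233.5]), 0.67), (array([232.9, 209.2]), 0.64), (array([431.4, 219.1]), 0.55)]
straight_bit []
vee_bit [(array([424.4, 184.1]), 0.8)]
collet_mouth [(array([293.5, 183.1]), 0.67), (array([420.4, 149.4]), 0.32)]
handle [(array([232.8, 208. ]), 0.91)]
side 2 (np.float64(379.7432219571187), 322.7737514365346, 201.17011402701493) [[ -1.   -0.1   0.1 437.7]
 [ -0.1   0.6  -0.8 483.9]
 [ -0.   -0.8  -0.6 465.4]
 [  0.    0.    0.    1. ]]
round_bit [(array([350.9, 179.4]), 0.95), (array([364.5, 167.2]), 0.74), (array([394.3, 175.9]), 0.57)]
straight_bit [(array([294.5, 179.6]), 0.83)]
vee_bit [(array([321.2, 182.9]), 0.93)]
collet_mouth [(array([309.9, 242.9]), 0.83)]
handle [(array([333.5, 271.1]), 0.75)]
```

View pics/top0.png

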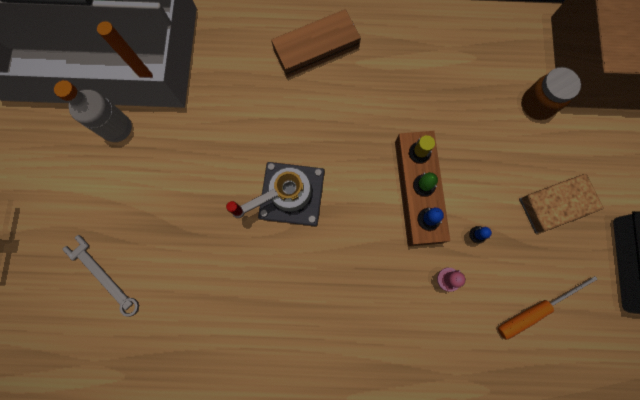

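View pics/side0.png

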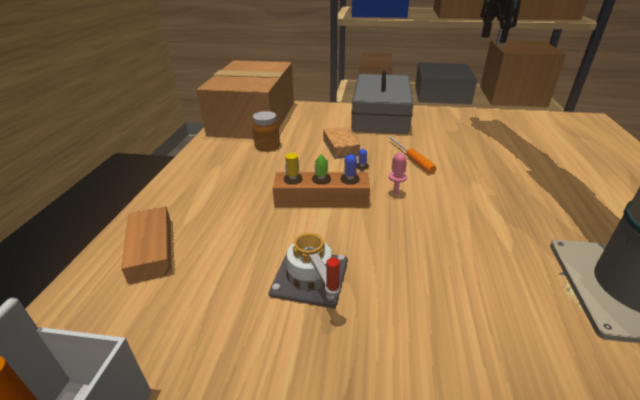

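The top view shows the rack at about (423,188), with the blue bit at its near end (432,217). The small blue look-alike is at (481,234) and the pink one at (452,280). The nut is at (289,186) and the handle at (234,208). Next I'll measure these.

Run:
```python
from h import *
np.set_printoptions(precision=1,suppress=True)
t=imaging.get_image("top");s=imaging.get_image("side")
L={n:[(d["point"],round(d["score"],2)) for d in models.landmark_of(t,n)] for n in("round_bit","collet_mouth","handle","vee_bit")}
S={n:[(d["point"],round(d["score"],2)) for d in models.landmark_of(s,n)] for n in("round_bit","collet_mouth","handle","vee_bit")}
for n in L:
  for a in L[n]:
    for b in S[n]:
      P,g=tri(t,a[0],s,b[0])
      if g<25: print(n,np.round(a[0]),np.round(b[0]),a[1],b[1],P,round(g,1))
for name,p in(("top",t),("side",s)):
    C=cloud(p);hsv=cv2.cvtColor(p["color"],cv2.COLOR_RGB2HSV);H,Sa,V=hsv[...,0],hsv[...,1],hsv[...,2]
    for cn,m in(("blue",(abs(H.astype(int)-115)<12)&(Sa>150)&(V>40)),("red",((H<5)|(H>174))&(Sa>180)&(V>60)),("green",(abs(H.astype(int)-60)<15)&(Sa>120)),("yellow",(abs(H.astype(int)-29)<5)&(Sa>180)&(V>80))):
        n,lab,st,ce=cv2.connectedComponentsWithStats(m.astype(np.uint8))
        for i in range(1,n):
            if st[i,4]>30:
                Q=C[lab==i];Q=Q[~np.isnan(Q[:,0])]
                if len(Q)==0: continue
                top=Q[Q[:,2]>np.percentile(Q[:,2],98)-4]
                print(name,cn,ce[i],st[i,4],"mn",Q.mean(0),"top",top.mean(0),"lo",np.percentile(Q,3,axis=0),"hi",np.percentile(Q,97,axis=0))
    # rim of nut
    for zl,zh,lab in((74,84,"rim"),(45,54,"rack")):
        m=(C[...,2]>zl)&(C[...,2]<zh)
        n,l2,st,ce=cv2.connectedComponentsWithStats(m.astype(np.uint8))
        for i in range(1,n):
            if st[i,4]>60:
                Q=C[l2==i];print(name,lab,ce[i],st[i,4],Q.min(0),Q.max(0),cv2.minAreaRect(Q[:,:2].astype(np.float32)))
big=cv2.resize(t["color"][130:300,210:500],None,fx=2.7,fy=2.7,interpolation=cv2.INTER_CUBIC);cv2.imwrite("pics/crop1.png",big[:,:,::-1])
```

```text
round_bit [447. 279.] [396. 177.] 0.89 0.59 [ 381.5 -233.7   42.8] 5.1
round_bit [430. 217.] [348. 180.] 0.7 0.88 [ 483.8 -205.7   46.5] 0.9
round_bit [430. 217.] [362. 167.] 0.7 0.51 [ 467.1 -194.8   86. ] 19.5
collet_mouth [291. 182.] [309. 242.] 0.74 0.59 [528.   36.9  76.4] 3.5
handle [234. 205.] [335. 274.] 0.91 0.63 [479.1 124.2 100.7] 6.5
vee_bit [425. 185.] [322. 182.] 0.95 0.81 [ 540.9 -198.    42. ] 1.1
top blue [433.8 215.7] 216 mn [ 477.1 -197.9  101.4] top [ 479.1 -201.   107.6] lo [ 467.5 -209.1   79.8] hi [ 487.7 -189.2  109.4]
top blue [483.6 232.5] 121 mn [ 457.1 -288.    71.3] top [ 457.9 -290.8   76.1] lo [ 449.7 -296.4   55.1] hi [ 464.4 -281.9   78. ]
top red [231.5 206.3] 83 mn [476.5 122.7 121.5] top [476.5 123.2 121.8] lo [469.4 116.  119.3] hi [483.3 129.6 124. ]
top green [427.3 181.7] 248 mn [ 535.1 -190.3   92.3] top [ 538.7 -193.3  106.6] lo [ 526.3 -202.    65.7] hi [ 546.7 -181.6  107.7]
top yellow [426.6 142.5] 177 mn [ 598.3 -186.6  106.7] top [ 598.2 -186.7  106.9] lo [ 587.6 -197.5  104.7] hi [ 609.1 -175.6  108.8]
top rim [146.9  66.8] 446 [687.8 2
[... 6945 characters left out ...]
8986816406), 86.63365936279297)
side rack [618.8 274. ] 265 [ 45.4 -33.7  45. ] [68.6 49.7 54. ] ((59.76972198486328, 9.277271270751953), (17.022397994995117, 84.32294464111328), 8.778730392456055)
side rack [301.3 269.9] 139 [508.6  52.2  45. ] [561.5  79.4  54. ] ((537.757568359375, 69.31336975097656), (14.640837669372559, 56.7838020324707), 68.6922836303711)
side rack [ 59.9 372.1] 377 [738.7 263.2  45. ] [797.2 304.   54. ] ((776.72998046875, 270.5824279785156), (69.39534759521484, 33.66166305541992), 35.43684387207031)
side rack [130.9 384.6] 149 [690.7 259.4  45. ] [693.3 297.4  54. ] ((692.0777587890625, 278.4154052734375), (2.5290796756744385, 37.99540710449219), 0.29687243700027466)
```

View pics/crop1.png

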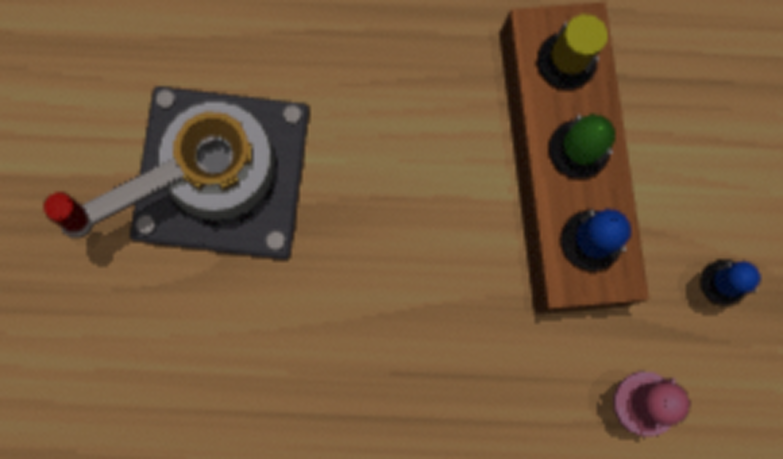

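```bash
cat >> h.py <<'E'
from scipy.spatial.transform import Rotation as Ro
def go(x,y,z,yaw):
    "deltas in tool axes (mm) and deg from the measured pose"
    s=ctrl.read_state();R=Ro.from_euler('xyz',s["tool_rot"]).as_matrix()
    d=R.T@(np.array([x,y,z])-s["eef_pos"]);y0=np.degrees(s["tool_rot"][2])
    print("tcp",s["eef_pos"].round(1),"rot",np.degrees(s["tool_rot"]).round(2),"delta",d.round(1),"turn",round((y0-yaw+180)%360-180,2),"f",np.round(s["force"],1),"w",round(s["width"],1),"t",round(s["clock"],2),"q",s["qpos"].round(2))
E
python3 - <<'E'
from h import *
from scipy.optimize import least_squares
np.set_printoptions(precision=1,suppress=True)
t=imaging.get_image("top");s=imaging.get_image("side")
for n,p in(("top",t),("side",s)):
    C=cloud(p); m=(C[...,2]>77)&(C[...,2]<84)&(np.hypot(C[...,0]-526,C[...,1]-41)<30)
    Q=C[m];print(n,len(Q),Q.mean(0))
    f=least_squares(lambda a:np.hypot(Q[:,0]-a[0],Q[:,1]-a[1])-a[2],[526,41,21],loss="soft_l1");print(f.x)
    m=(C[...,2]>10)&(C[...,2]<140)&(np.hypot(C[...,0]-480,C[...,1]+200)<45)
    for z0,z1 in((54,59),(66,96),(96,112)):
        k=m&(C[...,2]>z0)&(C[...,2]<z1);Q=C[k]
        if len(Q)>5:print(z0,len(Q),Q.min(0),Q.max(0),least_squares(lambda a:np.hypot(Q[:,0]-a[0],Q[:,1]-a[1])-{54:20,66:13,96:9}[z0],[480,-200],loss="soft_l1").x)
go(480.5,-200,231,7)
E
```

```text
top 218 [525.3  41.9  79.4]
[524.4  41.   20.8]
54 191 [ 459.7 -218.5   54. ] [ 524.2 -182.2   58.8] [ 483.7 -205. ]
66 96 [ 466.3 -211.3   66.2] [ 490.6 -188.2   95.9] [ 479.6 -201.8]
96 194 [ 467.  -213.    96.4] [ 490.2 -188.2  110. ] [ 478.6 -200.5]
side 185 [527.3  41.5  78.5]
[526.9  42.1  21.1]
54 91 [ 465.3 -214.6   54. ] [ 524.9 -181.9   59. ] [ 484.1 -210.7]
66 161 [ 469.  -200.8   66.1] [ 493.8 -186.3   95.9] [ 482.2 -201.7]
96 83 [ 469.6 -205.4   96.2] [ 494.1 -188.6  108.3] [ 482.1 -200.2]
tcp [ 145.6 -633.5  231.3] rot [-180.    -0.    12.9] delta [ 423.5 -347.5    0.3] turn 5.94 f [-1.1  0.2 -0.4] w 85.5 t 1.2 q [ 1.3  0.6  0.   1.5 -0.   1.  -0. ]
```

Request:
drive_tool(deltas="0.042 -0.035 0 1 0.0854; 0.085 -0.069 0 2 0.0854; 0.127 -0.104 0 3 0.0854; 0.169 -0.139 0 4 0.0854; 0.212 -0.174 0 5 0.0854; 0.254 -0.208 0 5.9 0.0854; 0.296 -0.243 0 5.9 0.0854; 0.339 -0.278 0 5.9 0.0854; 0.381 -0.312 0 5.9 0.0854; 0.424 -0.347 0 5.9 0.0854; 0.424 -0.347 0 5.9 0.0854; 0.424 -0.347 0 5.9 0.0854")

```text
clock: 2.7
eef_pos: [480.8, -200.8, 231.3]
tool_rot: [3.141, 0.001, 0.123]
force: [-0.4, -1.4, -0.7]
width: 85.8
```

Run:
```python
from h import *
go(480.5,-201,62,7)
t=imaging.get_image("top");s=imaging.get_image("side");save(s,"s1");save(t,"t1")
```

```text
tcp [ 480.8 -200.8  231.3] rot [1.7997e+02 3.0000e-02 7.0500e+00] delta [-2.000e-01  1.000e-01  1.693e+02] turn 0.05 f [-0.4 -1.4 -0.7] w 85.8 t 2.7 q [ 0.32  0.44  0.03  1.88 -0.02  0.82 -1.09]
```

View pics/s1.png

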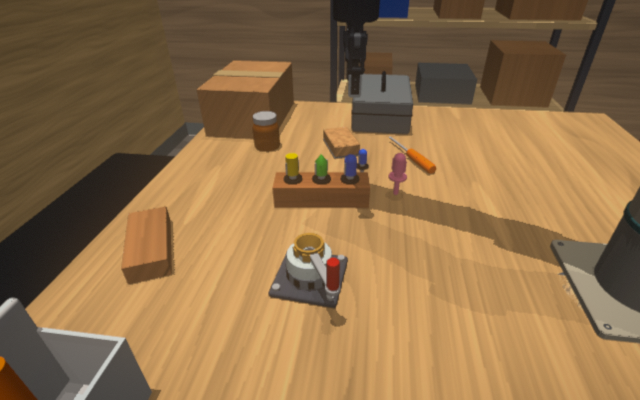

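The gripper, at about (355,75), is above the blue bit at (350,165). Both fingers clear the look-alike, so I'll descend.

Request:
drive_tool(deltas="0 0 0.04 0 0.0854; 0 0 0.08 0 0.0854; 0 0 0.115 0 0.0854; 0 0 0.14 0 0.0854; 0 0 0.157 0 0.0854; 0 0 0.169 0 0.0854; 0 0 0.169 0 0.0854; 0 0 0.169 0 0.0854")

```text
clock: 3.8
eef_pos: [481.4, -200.9, 62.9]
tool_rot: [3.141, -0.001, 0.122]
force: [-0.6, 1.4, 0.0]
width: 85.4
```

Run:
```python
from h import *
go(480.5,-201,62,7)
s=imaging.get_image("side")
cv2.imwrite("pics/s2.png",cv2.resize(s["color"][90:230,260:440],None,fx=4,fy=4,interpolation=cv2.INTER_CUBIC)[:,:,::-1])
```

```text
tcp [ 481.4 -200.9   62.9] rot [ 1.7997e+02 -6.0000e-02  7.0000e+00] delta [-0.9 -0.   0.9] turn -0.0 f [-0.6  1.4  0. ] w 85.4 t 3.8 q [ 0.33  0.71  0.02  2.01 -0.02  0.42 -1.08]
```

View pics/s2.png

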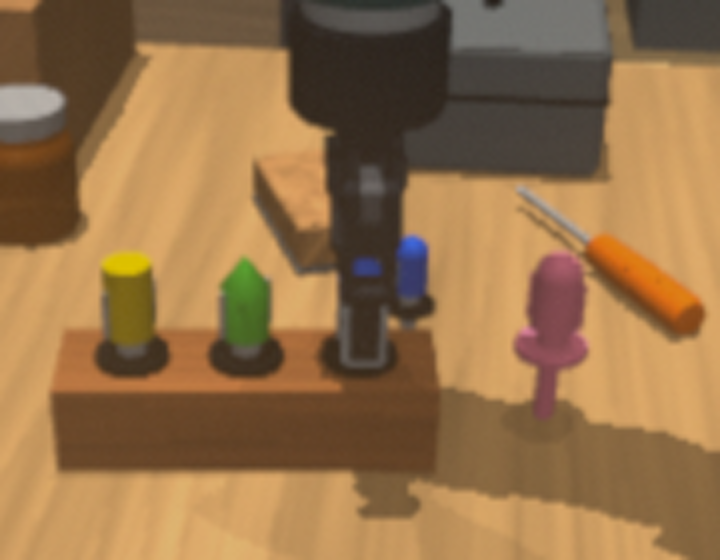

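The fingers straddle the blue bit, with the near pad in front of it at crop (365,310). I'll close the gripper and then lift.

Request:
drive_tool(deltas="0 0 0 0 0.01; 0 0 0 0 0.01; 0 0 0 0 0.01; 0 0 0 0 0.01; 0 0 0 0 0.01; 0 0 0 0 0.01; 0 0 0 0 0.01; 0 0 0 0 0.01")

```text
clock: 4.85
eef_pos: [481.3, -200.5, 62.7]
tool_rot: [3.141, -0.0, 0.123]
force: [-1.3, 0.5, 5.8]
width: 24.2
```

Request:
drive_tool(deltas="0 0 -0.01 0 0.01; 0 0 -0.025 0 0.01; 0 0 -0.045 0 0.01; 0 0 -0.065 0 0.01; 0 0 -0.085 0 0.01; 0 0 -0.1 0 0.01; 0 0 -0.11 0 0.01; 0 0 -0.11 0 0.01")

```text
clock: 5.85
eef_pos: [481.5, -200.5, 173.0]
tool_rot: [3.141, -0.001, 0.123]
force: [0.3, -0.4, -2.3]
width: 24.2
```

Run:
```python
from h import *
np.set_printoptions(precision=1,suppress=True)
go(525.8,41.5,172,7)
s=imaging.get_image("side");t=imaging.get_image("top");
cv2.imwrite("pics/s3.png",cv2.resize(s["color"][90:230,260:440],None,fx=4,fy=4,interpolation=cv2.INTER_CUBIC)[:,:,::-1]);save(t,"t3")
C=cloud(s);m=(np.hypot(C[...,0]-481,C[...,1]+201)<28)
for z in range(85,180,4):
    Q=C[m&(abs(C[...,2]-z)<2)]
    if len(Q):print(z,len(Q),Q.min(0)[:2],Q.max(0)[:2])
```

```text
tcp [ 481.5 -200.5  173. ] rot [180.   -0.1   7. ] delta [  73.6 -234.8    0.9] turn 0.04 f [ 0.3 -0.4 -2.3] w 24.2 t 5.85 q [ 0.3  0.5  0.   1.9 -0.   0.7 -1.1]
117 2 [ 478.2 -197.7] [ 480.1 -196.4]
121 9 [ 476.4 -199.3] [ 486.2 -193.6]
125 14 [ 476.5 -198.5] [ 486.5 -193.8]
129 8 [ 476.5 -199.3] [ 486.6 -194.8]
133 11 [ 476.6 -198.1] [ 486.7 -193. ]
137 13 [ 476.9 -199. ] [ 486.7 -193.6]
141 10 [ 477.  -199.8] [ 486.9 -194.2]
145 12 [ 477.1 -200.4] [ 487.  -194.4]
149 10 [ 477.3 -199.3] [ 487.2 -193.6]
153 4 [ 479.1 -196.2] [ 485.1 -194.2]
161 37 [ 462.4 -197.3] [ 500.7 -180. ]
165 100 [ 462.5 -214.7] [ 500.8 -180.8]
173 20 [ 471.4 -185.3] [ 490.  -179.5]
177 15 [ 471.5 -189.3] [ 492.9 -179. ]
```

View pics/s3.png

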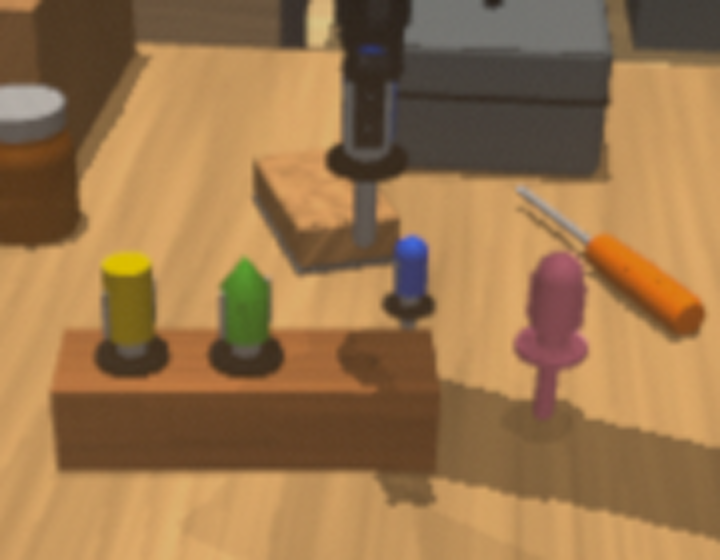

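The bit is held upright, with its collar at z≈160 and shank tip at about 118. The other two bits are still in the rack. Next I'll carry it over to the nut.

Request:
drive_tool(deltas="0.005 -0.015 0 0 0.01; 0.014 -0.045 0 0 0.01; 0.027 -0.085 0 0 0.01; 0.04 -0.125 0 0 0.01; 0.052 -0.165 0 0 0.01; 0.063 -0.2 0 0 0.01; 0.07 -0.224 0 0 0.01; 0.074 -0.235 0 0 0.01; 0.074 -0.235 0 0 0.01; 0.074 -0.235 0 0 0.01; 0.074 -0.235 0 0 0.01")

```text
clock: 7.32
eef_pos: [525.6, 40.5, 172.3]
tool_rot: [3.141, 0.0, 0.121]
force: [-0.3, -0.6, -1.7]
width: 24.0
```

Run:
```python
from h import *
np.set_printoptions(precision=1,suppress=True)
go(526,41.6,92,7)
s=imaging.get_image("side");t=imaging.get_image("top");
cv2.imwrite("pics/s4.png",cv2.resize(s["color"][130:320,220:420],None,fx=3.1,fy=3.1,interpolation=cv2.INTER_CUBIC)[:,:,::-1]);save(t,"t4")
C=cloud(s);m=(np.hypot(C[...,0]-526,C[...,1]-41)<28)
for z in range(73,180,4):
    Q=C[m&(abs(C[...,2]-z)<2)]
    if len(Q):print(z,len(Q),Q.min(0)[:2],Q.max(0)[:2])
```

```text
tcp [525.6  40.5 172.3] rot [180.    0.    6.9] delta [ 0.5 -1.1 80.3] turn -0.09 f [-0.3 -0.6 -1.7] w 24.0 t 7.33 q [-0.2  0.5  0.1  1.9 -0.   0.7 -1.5]
73 156 [502.8  21.3] [549.3  67.8]
77 195 [504.4  17.6] [549.7  64.6]
81 43 [505.5  19.8] [550.   65.1]
117 3 [522.2  44.5] [528.   45.3]
121 12 [521.1  42.1] [531.6  46.7]
125 21 [520.4  41.2] [531.6  46.5]
129 14 [520.5  41.9] [531.1  46.7]
133 19 [520.4  42.2] [530.9  46.4]
137 18 [520.4  42. ] [530.8  46.4]
141 16 [520.2  42.3] [530.5  46.8]
145 19 [520.4  40.5] [530.4  46.8]
149 9 [521.2  44.2] [530.2  46.8]
157 1 [509.   47.6] [509.   47.6]
161 60 [506.6  43.3] [542.8  60.6]
165 182 [506.5  26.7] [544.8  60.5]
169 2 [521.2  57.5] [525.5  57.6]
173 24 [513.8  42. ] [534.8  60.1]
177 27 [513.4  31.2] [534.7  65. ]
```

View pics/s4.png

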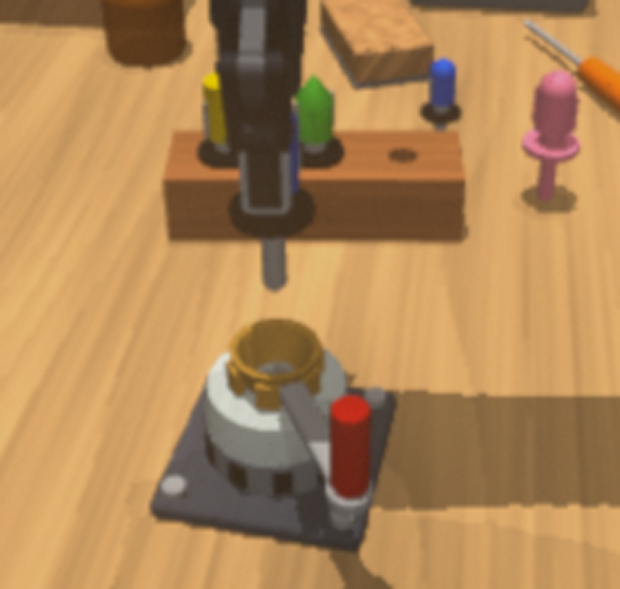

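View pics/t4.png

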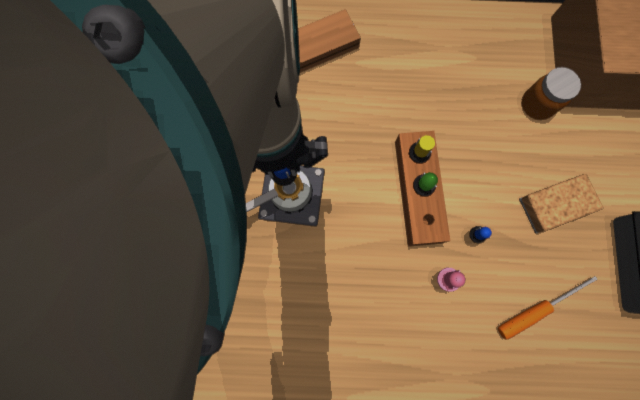

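The shank tip is over the funnel, about 1 mm off in the side view. I'll correct that and lower it in two stages.

Request:
drive_tool(deltas="0.001 -0.001 0.01 0 0.01; 0.001 -0.001 0.025 0 0.01; 0.001 -0.001 0.035 0 0.01; 0.001 -0.001 0.045 0 0.01; 0.001 -0.001 0.055 0 0.01; 0.001 -0.001 0.063 0 0.01; 0.001 -0.001 0.07 0 0.01; 0.001 -0.001 0.07 0 0.01")

```text
clock: 8.43
eef_pos: [526.4, 43.0, 101.9]
tool_rot: [-3.142, 0.001, 0.123]
force: [0.3, 0.3, -2.5]
width: 24.2
```

Request:
drive_tool(deltas="0 0 0.003 0 0.01; 0 0 0.006 0 0.01; 0 0 0.008 0 0.01; 0 0 0.008 0 0.01")

```text
clock: 8.93
eef_pos: [526.5, 43.0, 94.2]
tool_rot: [-3.142, 0.0, 0.123]
force: [-0.1, 0.6, -1.6]
width: 23.8
```

No contact yet. About 1–2 mm of travel remains.

Request:
drive_tool(deltas="0 0 0.001 0 0.01; 0 0 0.002 0 0.01; 0 0 0.002 0 0.01")

```text
clock: 9.3
eef_pos: [526.8, 43.0, 92.7]
tool_rot: [-3.142, -0.0, 0.123]
force: [-0.4, -0.6, 3.7]
width: 23.9
```

Run:
```python
from h import *
np.set_printoptions(precision=1,suppress=True)
go(526,41.6,92,7)
s=imaging.get_image("side")
cv2.imwrite("pics/s5.png",cv2.resize(s["color"][130:320,220:420],None,fx=3.1,fy=3.1,interpolation=cv2.INTER_CUBIC)[:,:,::-1])
```

```text
tcp [526.8  43.   92.7] rot [-180.   -0.    7.] delta [-0.9  1.3  0.7] turn 0.03 f [-0.4 -0.6  3.7] w 23.9 t 9.3 q [-0.2  0.7  0.   2.  -0.1  0.5 -1.5]
```

View pics/s5.png

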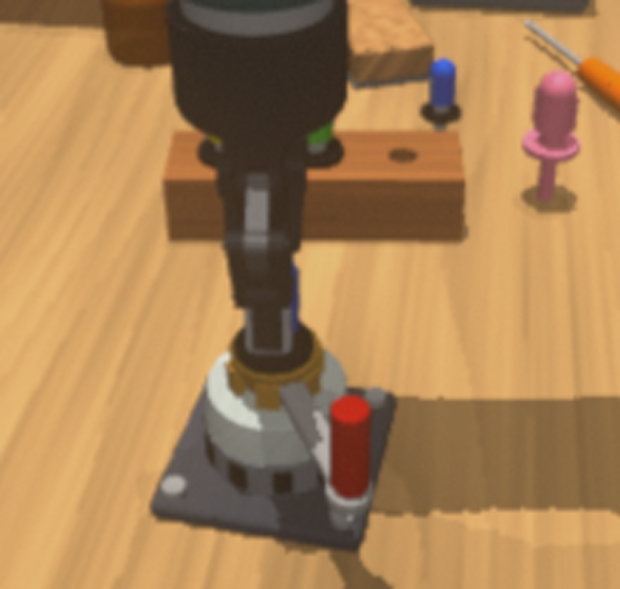

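The collar has touched the rim: force rose from -2 to +4 N at TCP z=92.7, the predicted height. I'll release and rise.

Request:
drive_tool(deltas="0 0 0 0 0.07; 0 0 0 0 0.07; 0 0 0 0 0.07; 0 0 0 0 0.07; 0 0 0 0 0.07; 0 0 -0.01 0 0.07; 0 0 -0.03 0 0.07; 0 0 -0.06 0 0.07; 0 0 -0.09 0 0.07; 0 0 -0.12 0 0.07; 0 0 -0.12 0 0.07")

```text
clock: 10.72
eef_pos: [528.4, 43.2, 215.1]
tool_rot: [-3.142, -0.006, 0.123]
force: [0.7, -1.1, -0.3]
width: 69.9
```

Run:
```python
from h import *
np.set_printoptions(precision=1,suppress=True)
go(526,41.6,92,7)
s=imaging.get_image("side")
cv2.imwrite("pics/s6.png",cv2.resize(s["color"][130:320,220:420],None,fx=3.1,fy=3.1,interpolation=cv2.INTER_CUBIC)[:,:,::-1])
C=cloud(s);m=(np.hypot(C[...,0]-526,C[...,1]-41)<28)
for z in range(73,150,3):
    Q=C[m&(abs(C[...,2]-z)<1.5)]
    if len(Q):print(z,len(Q),Q.min(0)[:2],Q.max(0)[:2])
hsv=cv2.cvtColor(s["color"],cv2.COLOR_RGB2HSV);H,Sa,V=hsv[...,0],hsv[...,1],hsv[...,2]
Q=C[((H<5)|(H>174))&(Sa>180)&(V>40)&(np.hypot(C[...,0]-478,C[...,1]-124)<30)]
for z in range(75,126,5):
    k=Q[abs(Q[:,2]-z)<2.5]
    if len(k):print("handle",z,k.min(0),k.max(0))
```

```text
tcp [528.4  43.2 215.1] rot [-180.    -0.3    7. ] delta [ -3.2   1.3 123.1] turn 0.03 f [ 0.7 -1.1 -0.3] w 69.9 t 10.72 q [-0.2  0.5  0.1  1.9 -0.   0.8 -1.6]
73 77 [502.9  31. ] [549.3  67.1]
76 33 [507.4  46.8] [545.2  64. ]
79 96 [504.5  27.9] [550.2  64.5]
82 47 [507.3  34. ] [546.   62.7]
85 210 [507.5  26.9] [546.6  63. ]
88 11 [519.7  45.3] [533.6  50.1]
91 6 [522.3  49. ] [529.6  51.7]
94 3 [517.4  49.7] [531.9  54.4]
97 27 [514.8  32.3] [537.9  55.7]
100 27 [514.7  32.4] [538.   55.6]
103 30 [514.9  32. ] [538.1  55.9]
106 34 [514.8  32.9] [539.5  55.6]
109 26 [514.6  31.4] [539.1  56. ]
112 31 [514.7  33.1] [539.   56.7]
115 32 [514.6  32.5] [539.1  55.6]
118 27 [514.5  32.8] [538.6  56.6]
121 30 [514.6  44.2] [538.6  57. ]
124 34 [514.5  44. ] [538.7  55.3]
127 28 [514.5  37.8] [537.8  55.3]
130 39 [515.6  42.4] [537.7  56.4]
133 49 [516.4  36.5] [537.   54.7]
136 51 [518.4  37.6] [535.4  51.6]
139 6 [523.4  42.9] [531.7  46. ]
handle 75 [477.3 130.6  76.8] [478.7 130.8  77.2]
handle 80 [473.4 129.6  78. ] [481.2 132.5  82.3]
handle 85 [475.9 130.8  82.5] [484.1 133.1  86.7]
handle 90 [478.5 131.   87.5] [482.7 132.3  92. ]
handle 95 [474.8 129.9  93. ] [482.8 132.9  96. ]
handle 100 [477.2 131.2  97.8] [482.7 132.3 100.5]
handle 105 [477.4 131.3 105.7] [481.3 131.5 106. ]
handle 110 [473.6 129.5 108.3] [473.7 130.2 110.8]
handle 115 [482.7 131.3 116.1] [482.7 131.3 116.1]
handle 120 [471.7 116.1 118.6] [486.4 132.2 122. ]
```

View pics/s6.png

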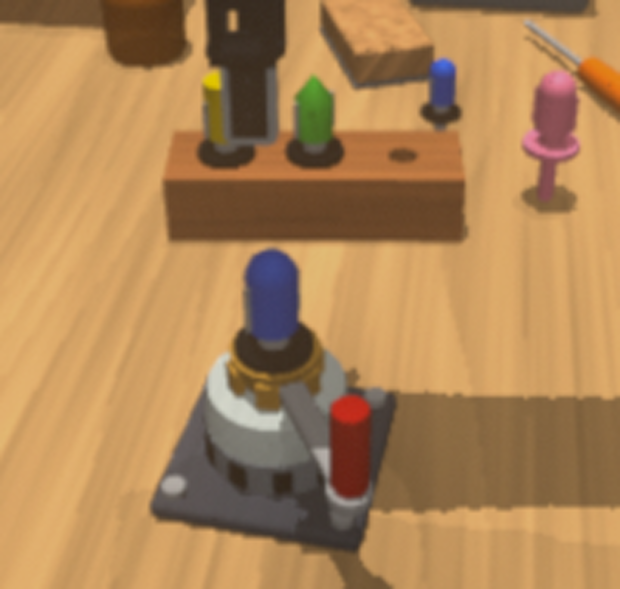

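The bit stands upright and home: collar bottom at about z 80, tip at about 139, axis near (526,42). The handle is at about (477.6,124), azimuth 120.5° from the nut. I'll turn the tool so the jaws are tangential and move above the handle.

Run:
```python
from h import *
go(477.6,123.9,205,120.5)
```

```text
tcp [527.2  43.1 213.6] rot [-1.80e+02 -1.60e-01  7.04e+00] delta [-39.4 -86.3   8.5] turn -113.46 f [-1.   0.4 -1. ] w 70.3 t 10.78 q [-0.17  0.48  0.05  1.88 -0.03  0.78 -1.55]
```

Request:
drive_tool(deltas="-0.004 -0.008 0 -10 0.06; -0.008 -0.016 0 -20 0.06; -0.012 -0.024 0 -30 0.06; -0.016 -0.035 0 -40 0.06; -0.02 -0.045 0 -50 0.06; -0.024 -0.055 0 -60 0.06; -0.028 -0.063 0 -70 0.06; -0.032 -0.071 0 -80 0.06; -0.036 -0.08 0 -90 0.06; -0.039 -0.086 0 -100 0.06; -0.039 -0.086 0 -110 0.06; -0.039 -0.086 0 -113.5 0.06")

```text
clock: 12.28
eef_pos: [476.4, 123.4, 211.3]
tool_rot: [-3.139, -0.001, 2.107]
force: [-0.4, 0.4, 0.5]
width: 60.1
```

Request:
drive_tool(deltas="0 0 0 0 0.06; 0 0 0 0 0.06")

```text
clock: 12.52
eef_pos: [477.0, 123.4, 211.8]
tool_rot: [-3.141, -0.0, 2.103]
force: [0.8, 0.0, 0.2]
width: 59.8
```

Run:
```python
from h import *
go(477.6,123.9,84,120.5)
s=imaging.get_image("side");save(s,"s7")
```

```text
tcp [477.  123.4 211.8] rot [-1.7994e+02 -2.0000e-02  1.2047e+02] delta [1.000e-01 9.000e-01 1.278e+02] turn -0.03 f [0.8 0.  0.2] w 59.8 t 12.53 q [ 0.05  0.47 -0.51  1.96  0.32  0.79 -0.11]
```

View pics/s7.png

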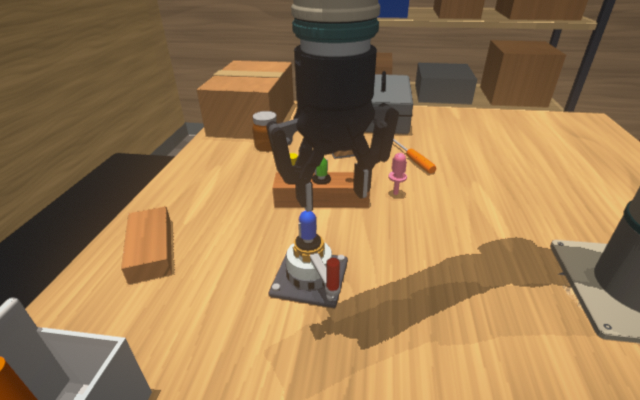

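The open jaws at (308,200) and (365,190) straddle the handle's axis, which in the picture is at (333,270). I'll descend and close.

Request:
drive_tool(deltas="0 0.001 0.03 0 0.06; 0 0.001 0.065 0 0.06; 0 0.001 0.095 0 0.06; 0 0.001 0.115 0 0.06; 0 0.001 0.127 0 0.06; 0 0.001 0.127 0 0.06; 0 0.001 0.127 0 0.06")

```text
clock: 13.45
eef_pos: [478.8, 124.4, 86.0]
tool_rot: [3.14, 0.0, 2.104]
force: [0.1, 0.4, 1.4]
width: 59.9
```

Request:
drive_tool(deltas="0 0 0 0 0.005; 0 0 0 0 0.005; 0 0 0 0 0.005; 0 0 0 0 0.005; 0 0 0 0 0.005; 0 0 0 0 0.005; 0 0 0 0 0.005")

```text
clock: 14.32
eef_pos: [478.4, 124.1, 85.9]
tool_rot: [3.141, 0.0, 2.104]
force: [-1.4, -0.8, 6.1]
width: 16.7
```

Run:
```python
from h import *
go(477.6,123.9,84,120.5)
s=imaging.get_image("side")
cv2.imwrite("pics/s8.png",cv2.resize(s["color"][130:320,220:420],None,fx=3.1,fy=3.1,interpolation=cv2.INTER_CUBIC)[:,:,::-1])
st=ctrl.read_state();R=Ro.from_euler('xyz',st["tool_rot"]).as_matrix();p=st["eef_pos"]
c=np.array([525.9,42]);r=p[:2]-c;print("r",np.hypot(*r),np.degrees(np.arctan2(r[1],r[0])))
for a in range(0,101,8):
    th=np.radians(-a);Q=c+np.array([[np.cos(th),-np.sin(th)],[np.sin(th),np.cos(th)]])@r
    d=R.T@np.r_[Q-p[:2],0];print(a,(d/1000).round(4))
```

```text
tcp [478.4 124.1  85.9] rot [1.7997e+02 3.0000e-02 1.2052e+02] delta [ 0.3 -0.8  1.9] turn 0.02 f [-1.4 -0.8  6.1] w 16.7 t 14.32 q [-0.07  0.67 -0.36  2.07  0.48  0.49 -0.26]
r 94.77287830995427 120.05324868062627
0 [0. 0. 0.]
8 [-0.001   0.0132  0.    ]
16 [-0.0039  0.0261  0.    ]
24 [-0.0085  0.0385  0.    ]
32 [-0.0148  0.0501  0.    ]
40 [-0.0227  0.0607  0.    ]
48 [-0.0319  0.0702  0.0001]
56 [-0.0424  0.0782  0.0001]
64 [-0.0539  0.0847  0.0001]
72 [-0.0662  0.0896  0.0001]
80 [-0.0791  0.0927  0.0001]
88 [-0.0922  0.094   0.0001]
96 [-1.055e-01  9.340e-02  1.000e-04]
```

View pics/s8.png

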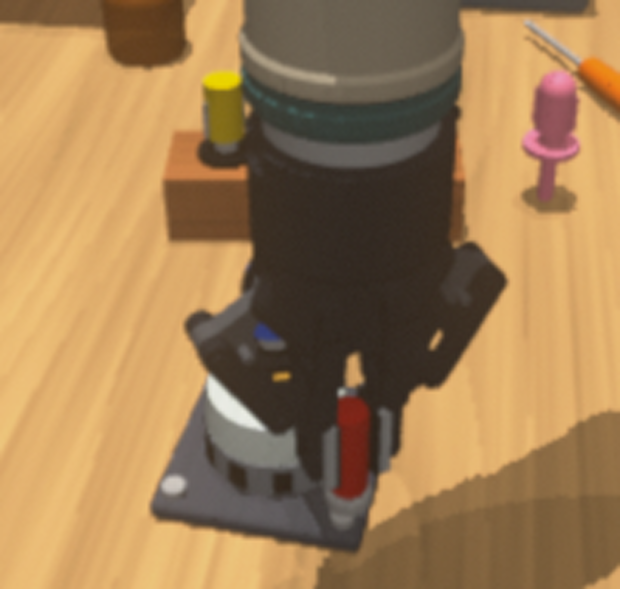

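The handle sits between the pads with width 16.7. First I'll turn 48° clockwise along the arc.

Request:
drive_tool(deltas="-0.0003 0.0066 0 4 0.005; -0.001 0.0132 0 8 0.005; -0.0022 0.0197 0 12 0.005; -0.0039 0.0261 0 16 0.005; -0.006 0.0324 0 20 0.005; -0.0085 0.0385 0 24 0.005; -0.0115 0.0444 0 28 0.005; -0.0148 0.0501 0 32 0.005; -0.0186 0.0555 0 36 0.005; -0.0227 0.0607 0 40 0.005; -0.0271 0.0656 0 44 0.005; -0.0319 0.0702 0 48 0.005")

```text
clock: 15.88
eef_pos: [554.9, 131.9, 85.9]
tool_rot: [-3.142, 0.001, 1.264]
force: [-1.6, -1.0, 5.8]
width: 16.6
```

```bash
cat > arc.py <<'E'
from h import *
go(0,0,0,0)
st=ctrl.read_state();R=Ro.from_euler('xyz',st["tool_rot"]).as_matrix();p=st["eef_pos"]
c=np.array([525.9,42]);r=p[:2]-c;az=np.degrees(np.arctan2(r[1],r[0]));print("r",np.hypot(*r),"az",az,"yaw",np.degrees(st["tool_rot"][2]),"torque",st["torque"])
for a in range(0,41,4):
    th=np.radians(az-a);Q=c+95*np.array([np.cos(th),np.sin(th)])
    d=R.T@np.r_[Q-p[:2],0];print(a,(d/1000).round(4))
E
python3 arc.py
```

```text
tcp [554.9 131.9  85.9] rot [-1.800e+02  4.000e-02  7.244e+01] delta [-293.1 -489.2   86.1] turn 72.44 f [-1.6 -1.   5.8] w 16.6 t 15.88 q [-0.18  0.72 -0.16  1.86  0.2   0.58 -0.77]
r 94.43245019205762 az 72.12583335682486 yaw 72.44076444677611 torque [-0.30883434  0.35993406  0.16628084]
0 [ 0.0006  0.     -0.    ]
4 [ 0.0003  0.0066 -0.    ]
8 [-0.0004  0.0132 -0.    ]
12 [-0.0016  0.0197  0.    ]
16 [-0.0033  0.0262  0.    ]
20 [-0.0053  0.0325  0.    ]
24 [-0.0079  0.0386  0.    ]
28 [-0.0108  0.0445  0.    ]
32 [-0.0141  0.0503  0.    ]
36 [-0.0179  0.0557  0.    ]
40 [-0.022   0.0609  0.    ]
```

The turn is smooth with little force. I'll add 24°, then go in small steps watching the force.

Request:
drive_tool(deltas="-0.0003 0.0066 0 4 0.005; -0.001 0.0132 0 8 0.005; -0.0022 0.0197 0 12 0.005; -0.0039 0.0262 0 16 0.005; -0.0059 0.0325 0 20 0.005; -0.0085 0.0386 0 24 0.005; -0.0085 0.0386 0 24 0.005")

```text
clock: 16.75
eef_pos: [589.6, 111.7, 85.9]
tool_rot: [3.141, 0.0, 0.846]
force: [-1.5, -2.0, 4.7]
width: 16.7
```

```bash
python3 arc.py
```

```text
tcp [589.6 111.7  85.9] rot [1.7995e+02 2.0000e-02 4.8460e+01] delta [-474.5 -367.3   85.7] turn 48.46 f [-1.5 -2.   4.7] w 16.7 t 16.75 q [-0.2   0.74 -0.05  1.78  0.07  0.62 -1.02]
r 94.40574401441258 az 47.596658548915876 yaw 48.461541569443774 torque [-0.32863069  0.17845102 -0.0318432 ]
0 [ 0.0006  0.     -0.    ]
4 [0.0003 0.0066 0.    ]
8 [-0.0005  0.0132  0.    ]
12 [-0.0018  0.0197  0.    ]
16 [-0.0035  0.0261  0.    ]
20 [-0.0056  0.0324  0.    ]
24 [-0.0082  0.0385  0.    ]
28 [-0.0112  0.0444  0.    ]
32 [-0.0146  0.0501  0.0001]
36 [-0.0184  0.0556  0.0001]
40 [-0.0226  0.0607  0.0001]
```

Request:
drive_tool(deltas="0 0.0033 0 2 0.005; 0 0.0066 0 4 0.005; 0 0.0066 0 4 0.005")

```text
clock: 17.12
eef_pos: [593.8, 107.6, 85.9]
tool_rot: [3.142, 0.001, 0.777]
force: [-1.6, -1.5, 6.1]
width: 16.5
```

Request:
drive_tool(deltas="0 0.0033 0 2 0.005; -0.0002 0.0066 0 4 0.005; -0.0002 0.0066 0 4 0.005")

```text
clock: 17.5
eef_pos: [596.1, 105.2, 85.9]
tool_rot: [-3.138, 0.003, 0.711]
force: [-6.9, 2.3, 9.6]
width: 16.7
```

```bash
python3 arc.py|head -3
```

```text
tcp [596.1 105.2  85.9] rot [-1.7979e+02  1.6000e-01  4.0760e+01] delta [-519.9 -309.2   88.4] turn 40.76 f [-6.9  2.3  9.6] w 16.7 t 17.5 q [-0.21  0.75 -0.02  1.76  0.02  0.63 -1.1 ]
r 94.42749060466984 az 41.99310050442108 yaw 40.76384445162835 torque [0.34972798 1.22083915 0.69887065]
0 [ 0.0006 -0.     -0.    ]
```

Resistance is starting. Total turn so far is about 78°, so the nut is between 1.36 and the stop. I'll keep going in small steps.

Request:
drive_tool(deltas="-0.0001 0.0033 0 1 0.005; -0.0001 0.0033 0 1 0.005; -0.0001 0.0033 0 1 0.005")

```text
clock: 17.88
eef_pos: [595.7, 104.8, 85.8]
tool_rot: [-3.133, 0.005, 0.693]
force: [-11.5, 6.7, 12.7]
width: 16.7
```

Request:
drive_tool(deltas="-0.0001 0.0033 0 1 0.005; -0.0001 0.0033 0 1 0.005; -0.0001 0.0033 0 1 0.005")

```text
clock: 18.25
eef_pos: [595.7, 104.8, 85.7]
tool_rot: [-3.129, 0.006, 0.679]
force: [-16.6, 10.6, 16.7]
width: 16.6
```

```bash
python3 arc.py|head -3
```

```text
tcp [595.7 104.8  85.7] rot [-179.3     0.35   38.88] delta [-528.9 -291.3   92.6] turn 38.88 f [-16.6  10.6  16.7] w 16.6 t 18.25 q [-0.2   0.75 -0.02  1.76  0.01  0.64 -1.12]
r 93.85980327686565 az 41.95768646573527 yaw 38.880851244805534 torque [1.75511921 2.85525931 0.21135948]
0 [ 0.0011 -0.0001 -0.    ]
```

Request:
drive_tool(deltas="0 0.003 0 0 0.005; 0 0.006 0 0 0.005; 0 0.006 0 0 0.005; 0 0.006 0 0 0.005")

```text
clock: 18.75
eef_pos: [595.8, 104.7, 85.7]
tool_rot: [-3.122, 0.008, 0.682]
force: [-24.3, 17.5, 21.8]
width: 16.3
```

Request:
drive_tool(deltas="0 0.003 0 0 0.005; 0 0.006 0 0 0.005; 0 0.006 0 0 0.005; 0 0.006 0 0 0.005")

```text
clock: 19.25
eef_pos: [595.8, 104.6, 85.6]
tool_rot: [-3.114, 0.011, 0.685]
force: [-31.6, 25.6, 26.5]
width: 16.5
```

```bash
python3 arc.py|head -3
```

```text
tcp [595.8 104.6  85.6] rot [-178.41    0.62   39.23] delta [-526.7 -293.2   99.4] turn 39.23 f [-31.6  25.6  26.5] w 16.5 t 19.25 q [-0.19  0.76 -0.03  1.74  0.    0.66 -1.1 ]
r 93.80750721741889 az 41.85117634180499 yaw 39.23230938155207 torque [4.19384495 5.44552916 0.10760402]
0 [ 0.0012 -0.0001 -0.    ]
```

Nothing moves under about 40 N of tangential push, so this is the stop. I'll ease the load off, open and rise.

Request:
drive_tool(deltas="0 -0.006 0 0 0.005; 0 -0.012 0 0 0.005; 0 -0.016 0 0 0.005; 0 -0.016 0 0 0.005")

```text
clock: 19.75
eef_pos: [595.7, 104.8, 85.8]
tool_rot: [-3.135, 0.005, 0.677]
force: [-10.2, 5.4, 11.2]
width: 16.8
```

```bash
python3 arc.py|head -3
```

```text
tcp [595.7 104.8  85.8] rot [-179.61    0.26   38.79] delta [-529.6 -290.8   90.2] turn 38.79 f [-10.2   5.4  11.2] w 16.8 t 19.75 q [-0.21  0.75 -0.02  1.76  0.01  0.64 -1.12]
r 93.90546992430858 az 42.011948523160996 yaw 38.78919919578831 torque [0.79342823 1.93061978 0.30077591]
0 [ 0.0011 -0.0001 -0.    ]
```

Request:
drive_tool(deltas="0 -0.003 0 -1 0.005; 0 -0.005 0 -1.5 0.005; 0 -0.005 0 -1.5 0.005")

```text
clock: 20.12
eef_pos: [595.6, 104.9, 85.8]
tool_rot: [-3.14, 0.002, 0.699]
force: [-3.2, -0.7, 7.4]
width: 17.2
```

Request:
drive_tool(deltas="0 0 0 0 0.06; 0 0 0 0 0.06; 0 0 0 0 0.06; 0 0 0 0 0.06; 0 0 0 0 0.06; 0 0 -0.015 0 0.06; 0 0 -0.04 0 0.06; 0 0 -0.08 0 0.06; 0 0 -0.12 0 0.06; 0 0 -0.14 0 0.06; 0 0 -0.14 0 0.06")

```text
clock: 21.5
eef_pos: [598.4, 105.5, 228.0]
tool_rot: [3.139, -0.004, 0.699]
force: [0.0, -0.1, -0.3]
width: 59.9
```

```bash
cat > chk.py <<'E'
import sys
from h import *
np.set_printoptions(precision=1,suppress=True)
go(526,41.6,92,7)
for nm in("side","top"):
    s=imaging.get_image(nm);save(s,nm+sys.argv[1])
    C=cloud(s);hsv=cv2.cvtColor(s["color"],cv2.COLOR_RGB2HSV);H,Sa,V=hsv[...,0],hsv[...,1],hsv[...,2]
    Q=C[((H<5)|(H>174))&(Sa>170)&(V>35)&(np.hypot(C[...,0]-526,C[...,1]-42)<125)];k=Q[Q[:,2]>118]
    if len(k):
        m=(k.min(0)+k.max(0))/2;print(nm,"handle top",len(k),m,"az",[np.degrees(np.arctan2(m[1]-c[1],m[0]-c[0])).round(1) for c in((526.8,42.5),(524.9,41))])
    B=C[(abs(H.astype(int)-115)<12)&(Sa>130)&(np.hypot(C[...,0]-526,C[...,1]-42)<40)]
    if len(B):print(nm,"blue",B.min(0),B.max(0))
    if nm=="side":cv2.imwrite("pics/sc%s.png"%sys.argv[1],cv2.resize(s["color"][130:320,220:420],None,fx=3.1,fy=3.1,interpolation=cv2.INTER_CUBIC)[:,:,::-1])
E
python3 chk.py 9
```

```text
tcp [598.4 105.5 228. ] rot [179.9  -0.3  40. ] delta [-97.2   2.  135.6] turn 33.03 f [ 0.  -0.1 -0.3] w 59.9 t 21.5 q [-0.2  0.6 -0.   1.6  0.   0.9 -1.1]
side blue [519.   39.5 130.1] [531.8  52.8 138.6]
top handle top 70 [594.1 104.  121.3] az [np.float64(42.5), np.float64(42.3)]
top blue [511.4  28.7  83.2] [535.8  57.  140.8]
```

View pics/side9.png

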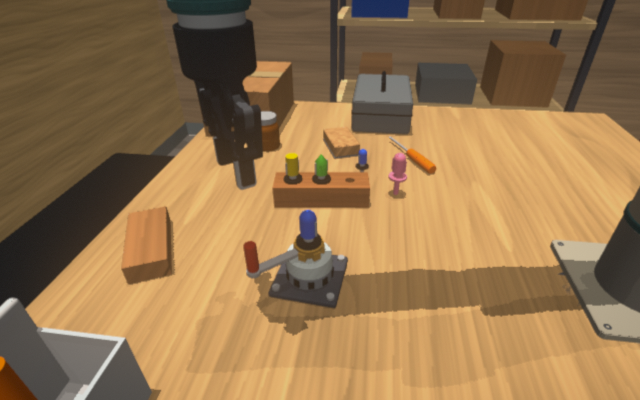

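The camera puts the handle at azimuth 42.4°, a turn of about 78° (1.36 rad) from its start, and the bit is still home. That fits the stop only if the nut started near 0.14. To rule out jaw resistance alone, I'll grip the handle again and push harder.

```bash
python3 -c "
from h import *
a=np.radians(42.4);go(525.9+95*np.cos(a),42+95*np.sin(a),83,42.4)"
```

```text
tcp [596.7 105.1 225.2] rot [-1.7999e+02  2.0000e-02  4.0040e+01] delta [  0.2  -1.1 142.2] turn -2.36 f [-0.9  0.4 -0.6] w 59.7 t 21.6 q [-0.21  0.57 -0.02  1.65  0.01  0.92 -1.1 ]
```

View pics/top9.png

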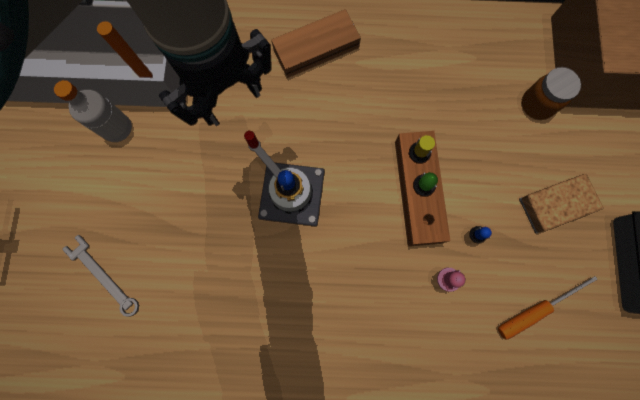

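The top view shows the handle at (251,138), the bit in the nut at (288,182) and the other two bits in the rack. I'll grip again.

Request:
drive_tool(deltas="0 -0.001 0.03 -2.4 0.06; 0 -0.001 0.07 -2.4 0.06; 0 -0.001 0.105 -2.4 0.06; 0 -0.001 0.13 -2.4 0.06; 0 -0.001 0.141 -2.4 0.06; 0 -0.001 0.141 -2.4 0.06; 0 -0.001 0.141 -2.4 0.005; 0 -0.001 0.141 -2.4 0.005; 0 -0.001 0.141 -2.4 0.005; 0 -0.001 0.141 -2.4 0.005; 0 -0.001 0.141 -2.4 0.005; 0 -0.001 0.141 -2.4 0.005")

```text
clock: 23.1
eef_pos: [597.1, 106.2, 85.4]
tool_rot: [3.141, -0.001, 0.741]
force: [-0.9, 0.2, 6.6]
width: 16.7
```

Request:
drive_tool(deltas="0 0.005 0 0 0.005; 0 0.01 0 0 0.005; 0 0.015 0 0 0.005; 0 0.02 0 0 0.005; 0 0.02 0 0 0.005")

```text
clock: 23.72
eef_pos: [597.3, 106.1, 85.0]
tool_rot: [-3.116, 0.007, 0.751]
force: [-28.3, 24.1, 24.4]
width: 16.7
```

Request:
drive_tool(deltas="0 0.005 0 0 0.005; 0 0.01 0 0 0.005; 0 0.012 0 0 0.005; 0 0.012 0 0 0.005")

```text
clock: 24.22
eef_pos: [597.4, 105.9, 84.9]
tool_rot: [-3.1, 0.012, 0.757]
force: [-44.0, 36.4, 37.1]
width: 16.7
```

At 57 N tangential it still doesn't move, so this is a hard stop. I'll unload, release and back well away.

Request:
drive_tool(deltas="0 -0.008 0 0 0.005; 0 -0.016 0 0 0.005; 0 -0.024 0 0 0.005; 0 -0.03 0 0 0.005; 0 -0.03 0 0 0.005")

```text
clock: 24.85
eef_pos: [597.1, 106.3, 85.2]
tool_rot: [-3.14, -0.001, 0.742]
force: [-2.9, 2.4, 8.2]
width: 16.4
```

Request:
drive_tool(deltas="0 0 0 0 0.06; 0 0 0 0 0.06; 0 0 0 0 0.06; 0 0 0 0 0.06; 0 0 0 0 0.06; 0 0 -0.015 0 0.06; 0 0 -0.04 0 0.06; 0 0 -0.08 0 0.06; 0 0 -0.12 0 0.06; 0 0 -0.14 0 0.06; 0 0 -0.14 0 0.06; 0 0 -0.14 0 0.06")

```text
clock: 26.35
eef_pos: [597.2, 104.4, 223.8]
tool_rot: [-3.141, 0.001, 0.741]
force: [-0.1, 0.4, 0.0]
width: 60.1
```

```bash
python3 chk.py 10
```

```text
tcp [597.2 104.4 223.8] rot [-180.     0.1   42.4] delta [-94.8  -1.6 131.9] turn 35.44 f [-0.1  0.4  0. ] w 60.1 t 26.35 q [-0.2  0.6 -0.   1.6  0.   0.9 -1.1]
side blue [518.5  38.2 131.2] [530.6  52.8 138.6]
top handle top 74 [593.9 103.8 121.6] az [np.float64(42.4), np.float64(42.3)]
top blue [511.4  28.4  82.8] [538.8  57.2 140.4]
```

View pics/sc10.png

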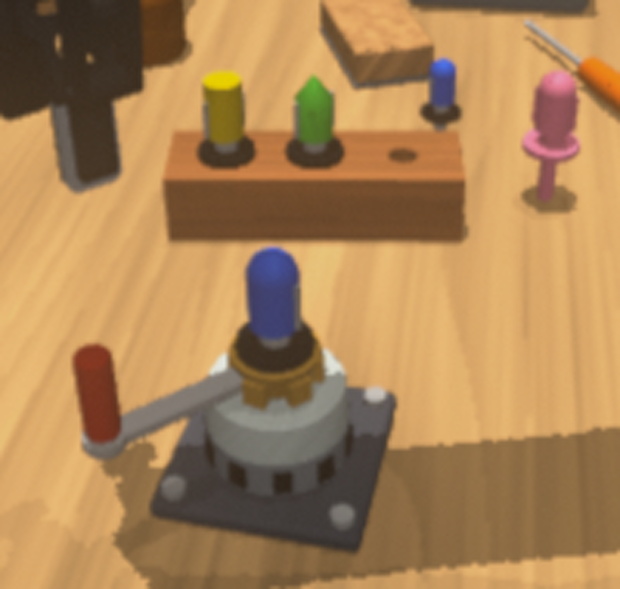

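The bit stands upright with its collar on the brass rim at crop (273,345), and the handle is at (98,395). The yellow and green bits are in the rack, and the gripper is clear. I'll hand in.

```bash
python3 -c "
from cell import ctrl
print(ctrl.finish_job())"
```

```text
the job is handed in; nothing more can be done
None
```

The blue round-nose bit is out of the rack and fully home in the router's collet. The nut is turned clockwise to its stop, the handle is released, and the job was handed in at about 26.5 s.

- **Bit:** In the last pictures it stands upright with its collar on the rim. Its tip is at z≈139–140 mm; 139 is expected when home.
- **Nut:** The handle turned about 78° (1.36 rad) and then did not move under about 40 N. I gripped it again and pushed with about 57 N (68 N total at the wrist), and it still did not move.
- **Rest of the scene:** The yellow and green bits are still in the rack. The look-alikes were not touched, and the gripper is clear at z≈224 mm.

**Not confirmed:** The nut's absolute angle cannot be read directly. A turn of 1.36 rad ending at the 1.5 stop means it started near 0.14, within the stated 0–0.2. I saw no clear rise in force before the stop, where the jaws should have started to grip. I also did not pull on the bit to test the grip, so "gripped" rests on the hard stop.

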